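# Flip stop on the sampler's vial-rack lane

### The arm

A 6-joint arm with a two-finger parallel gripper is mounted at the origin on the work surface. World frame = base frame: x ahead of the robot, y to its left, z up, the work surface at z = 0. Lengths are in m, angles in rad, forces in N, time in s.
With the tool pointing down it reaches from about 0.375 to 0.9 m from the base axis. Payload 3.1 kg.
Tool frame: the origin (TCP) lies midway between the tips of the shut fingers; the grasp point (between the pads) lies 19 mm behind it (manip.hold_point_z is the distance from the TCP to the grasp point, in m); x points along the fingers, y is the direction in which the jaws open and shut, and the axes are right-handed (so a half turn about x gives the same grasp; the last joint's range is limited). The gripper opens to 85 mm and grips with 20 to 120 N. Pads are 22 mm wide; open, the fingers measure 114 mm over their backs; the gripper's body (76 mm by 85 mm) begins 54 mm behind the grasp point. The pads swing forward as they close: fully open they stand 13 mm farther back than shut.
Start: joints at [1.143, 0.527, 1.433, -0, 1.181, -0.178], TCP at [0.154, 0.606, 0.231] pointing down, gripper open.
Joint ranges: [-3.08, 3.08], [-0.75, 2.2], [0.22, 2.44], [-1.43, 4.57], [0, 2.65], [-2.85, 2.85]. Speed limits (rad/s): [2.79, 2.79, 3.14, 3.14, 3.14, 3.14].

### API

Orientations are given as a unit quaternion [x, y, z, w].
In Python, from station import manip, snapshot gives the robot as it stands.
- The arm moves only by the tool play_rows, never from a script. Its argument "series" is a list of rows, each a list of 4 numbers: the shift along the tool's x, y, z in m, then the turn about the tool's x in degrees. In form: [[tx, ty, tz, spin], ...]. A call has 1 to 20 rows; each row is the pose to reach, as a shift and turn from the pose measured when the call began, along the tool's axes at that moment; what a row does not reach only later rows make up. A row lasts 1/10 s, in which the tool goes at most 50 mm and 8.59 degrees, less where a joint would pass 70% of its speed; a pose out of reach is approached as far as the arm can. A call with a gripper value outside its range is refused whole. "claw" is the opening in per cent of the stroke, from 0 (shut) to 100 (fully open), set as the call begins (left out, the last holds). The fingers move at their own pace and stop on an object; "force" is the grip in N (left out, the last holds). Time passes only in rows, so rows that repeat a pose let the fingers close. It gives the time, the measured TCP pose, the force and the opening at its end, in the units of the state.
- manip.sense(): the state, without advancing time (a new reading comes with each control period).
- snapshot(name): name is "scene" or "top" or "wrist"; returns a dict with "image" (480x640x3 uint8, blue, green, red), "depth" (480x640 float32, m along the optical axis (not along the pixel's ray), 0 where there is no reading), "fov_y" (degrees; the focal length in pixels is half the picture's height over the tangent of half this angle, whatever the lens; pixels are square), "cx", "cy" (the principal point, pixels), "R" (3x3) and "t" (3): a world point X has camera coordinates R X + t. Camera axes: x right, y down, z forward; pixel columns grow to the right and rows downward; lengths in m; the calibration is good to about 2 mm. The wrist camera is an equidistant fisheye: a pixel r from the principal point sees the ray r / f radians off the axis. A picture is of the moment at which its call begins.
- manip.sign_off(): hands the job in, once; it reports no verdict.
The state is a dict: "t": time; "q": joint angles; "qd": joint speeds; "tau": joint torques, N m; "tcp_pos": TCP position; "tool_rot": TCP orientation; "force": force on the tool from outside, world axes, zero at the start; "ft_torque": the same for the moment, N m; "finger_gap": opening from 0.0 (shut) to 1.0 (fully open).
Only numpy, scipy, OpenCV 4.12 (cv2) and the standard library are available. Lean on these libraries where they do the work, as an engineer would, in place of code of your own. Each camera call takes 0.05 s, during which the arm holds its last target.

### The job

On the loading lane of the water-analysis sampler, flip the orange stop flag all the way down across the lane first, then push the blue vial rack along the lane until its front end rests against that flag. Leave the grey flag standing up.

Things in the scene. Friction and masses are not known exactly. Their poses are not given: they have to be found in the camera images.
- orange_stop: Fixed dark steel post of the orange flip flag, just outside a guide of the lane; 34 mm along x, 22 along y, 42 high. Origin: middle of its foot on the table. +x = feed direction (the way the rack is pushed, to the white sampler head), +y = across the lane, +z up. Like post with grey flag on the same side, 60 to 80 mm further on or back (either order).
- orange_flag (a joint): Hinge of the orange flag (bar 18 mm wide, 8 thick, tip 72 from the hinge), rad: 0 = up, leaning 15 degrees away from the lane; 0.26 = upright; 1.83 = level across the lane (end stop). Starts at 0 to 0.12. Hinge axis along the post's x, 35 mm above its origin. Turns easily (under 1 N at the tip); pushed past upright it falls down by itself within a second.
- orange_face (a point): Fixed point on the lane's centre line, 35 mm above the table, at the face of the lowered orange flag that stops the rack; axes as the post's, which stands 54 mm to -y. The lowered flag spans 31 to 39 mm above the table and ends 18 mm past the centre line. Lane floor 6 mm above the table; guides 8 mm thick, 64 mm apart inside, tops 18 mm above the table.
- rack_mid (a point): Centre of the blue block of the vial rack: 120 mm long along its x (feed direction), 60 wide, 42 high; fixed white-capped vials rise 15 mm above it. About 0.25 to 0.5 kg, loose in the lane, 2 mm play a side. Its front end starts 50 to 190 mm short of the orange stop face; the space behind it is free.
- grey_flag (a joint): Hinge of the grey flag, same shape and angles as the orange one; it starts up (0 to 0.12) and must stay up.
There are look-alikes about, which are no part of the job. There is more than one size of the part that bears rack_mid; the job needs the smallest. What is shaped like the part that bears grey_flag but red is not meant.

How it is judged:
By the outcome, as a careful person would: the job done as asked, in the order asked, and still so for the second after the job is handed in, with the robot touching nothing.
It also fails if it takes over 48 s, if anything falls off the work surface, if the arm or the gripper's body presses on something with over 40 N, if the wrist force passes 120 N, or if a joint passes its speed limit or range.

## Working session

There is one attempt and no reset: what is moved stays moved. The work goes in short steps, Python scripts to look and compute and a tool call to move; the robot and the scene stay as the last step left them, time stands still between calls to the robot, and variables do not carry over. Pictures are saved under pics/ and viewed, and the job is handed in when it is done.

Besides the shell and the picture viewer there is one more tool, called by a JSON object that holds its "fn" and its "kwargs", one argument or row to a line. play_rows: Moves the arm, as the interface text tells. Its arguments: {"type":"object","properties":{"series":{"type":"array","items":{"type":"array","items":{"type":"number"}}},"claw":{"type":"number"},"force":{"type":"number"}},"required":["series"]}

```bash
mkdir -p pics; ls; cat > h.py <<'E'
import numpy as np, cv2, sys
from station import manip, snapshot
def f(s): return 240/np.tan(np.radians(s["fov_y"]/2))
def ray(s,u,v):
    d=np.array([(u-s["cx"])/f(s),(v-s["cy"])/f(s),1.]); return s["R"].T@d, -s["R"].T@s["t"]
def onz(s,u,v,z):
    d,o=ray(s,u,v); return o+d*(z-o[2])/d[2]
def cloud(s):
    v,u=np.mgrid[0:480,0:640]; Z=s["depth"]
    P=np.stack([(u-s["cx"])/f(s)*Z,(v-s["cy"])/f(s)*Z,Z],-1)
    W=(P-s["t"])@s["R"]; W[Z==0]=np.nan; return W
E
python3 - <<'E'
from h import *
import pickle
for n in ("scene","top"):
    s=snapshot(n); cv2.imwrite(f"pics/{n}0.png",s["image"]); pickle.dump(s,open(n+"0.pkl","wb"))
    print(n,s["fov_y"],-s["R"].T@s["t"],(s["depth"]>0).mean())
m=manip.sense(); print(m["t"],m["tcp_pos"],m["tool_rot"],m["finger_gap"])
E
```

```text
pics
scene 49.844659479259505 [ 0.84507577 -0.64814401  0.55459714] 0.9960970052083333
top 44.86073701970816 [ 0.37387705 -0.05640038  1.12111371] 0.9960384114583334
0.1 [0.15361296 0.60516452 0.23044364] [ 0.08707446  0.70185246 -0.08839717  0.70143218] 0.9972389604304386
```

View pics/scene0.png

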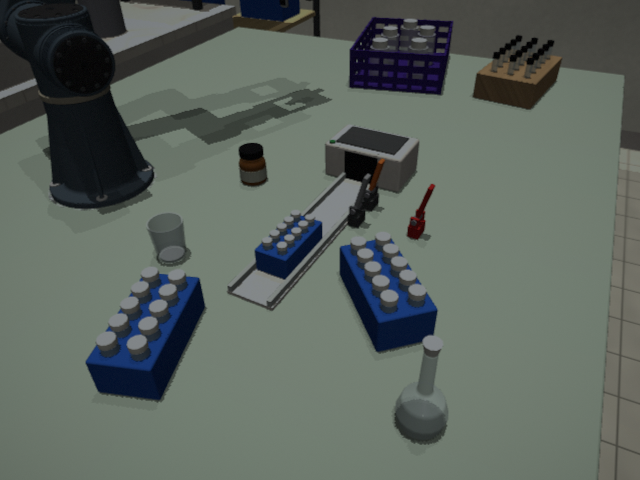

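View pics/top0.png

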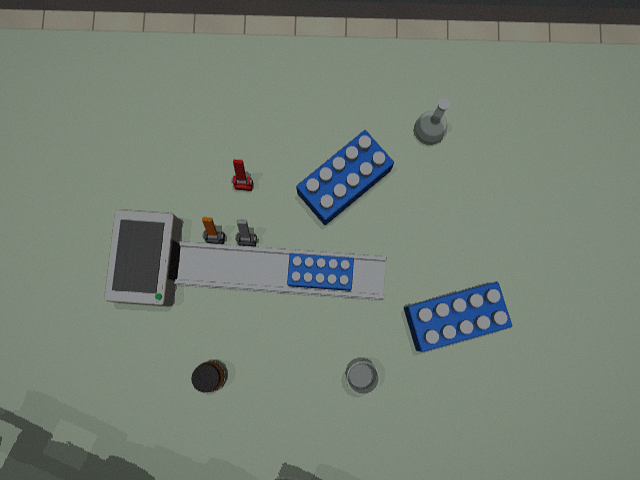

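The top view shows the lane running from (385,278) to the sampler head at (175,262). The smallest rack is in the lane around (320,272), the orange flag at (212,230), and the grey one at (246,233), nearer the rack. The red post and the two larger racks are look-alikes.

```bash
python3 - <<'E'
from h import *
import pickle
s=pickle.load(open("top0.pkl","rb")); W=cloud(s); im=s["image"]; hsv=cv2.cvtColor(im,cv2.COLOR_BGR2HSV)
# rack
m=((hsv[...,0]>100)&(hsv[...,0]<125)&(hsv[...,1]>120)).astype(np.uint8); m[:, :280]=0;m[:,360:]=0;m[:245]=0;m[295:]=0
m=cv2.morphologyEx(m,cv2.MORPH_CLOSE,np.ones((9,9)))
c=max(cv2.findContours(m,0,2)[0],key=cv2.contourArea); r=cv2.minAreaRect(c); b=cv2.boxPoints(r)
z=W[...,2][m>0]; print("rack z",np.nanpercentile(z,[5,25,50,75,95]))
B=np.array([onz(s,*p,0.048) for p in b]); print(B.round(4)); print("ctr",B.mean(0),[np.linalg.norm(B[i]-B[i-1]).round(4) for i in range(4)])
# lane corners heights
for (u,v) in [(200,244),(240,247),(280,250),(380,258),(200,291),(380,298),(250,270),(370,275)]:
    print(u,v,W[v,u].round(4), onz(s,u,v,.018).round(4))
# guide edges by height profile
for u in (210,240,270,370,378):
    col=W[225:310,u]; print(u,[(225+i,round(1000*p[2])) for i,p in enumerate(col) if p[2]>0.010])
# flags
o=(hsv[...,0]>5)&(hsv[...,0]<22)&(hsv[...,1]>150); o[:200]=0;o[260:]=0;o[:,:190]=0;o[:,230:]=0
v,u=np.nonzero(o);P=W[o];print("orange",u.min(),u.max(),v.min(),v.max(),P[np.argsort(P[:,2])][::max(1,len(P)//12)].round(4))
for nm,(u0,u1) in dict(o=(195,228),g=(230,262)).items():
    R=W[210:248,u0:u1].reshape(-1,3); R=R[R[:,2]>.02]; print(nm,len(R),R.min(0),R.max(0)); Q=R[(R[:,2]>.03)&(R[:,2]<.048)]; print(Q.mean(0),Q.min(0),Q.max(0))
g=cv2.resize(im[195:310,165:395],None,fx=3.4,fy=3.4,interpolation=2); cv2.imwrite("pics/topcrop.png",g)
E
```

```text
rack z [0.04337716 0.04674252 0.04876912 0.06099221 0.0643411 ]
[[ 0.4574  0.0055  0.048 ]
 [ 0.518   0.0033  0.048 ]
 [ 0.5125 -0.1164  0.048 ]
 [ 0.4521 -0.1132  0.048 ]]
ctr [ 0.48500928 -0.05518924  0.048     ] [np.float64(0.1189), np.float64(0.0606), np.float64(0.1198), np.float64(0.0605)]
200 244 [0.5349 0.1771 0.0164] [0.5347 0.1768 0.018 ]
240 247 [0.5313 0.0999 0.0162] [0.531  0.0996 0.018 ]
280 250 [0.5268 0.0224 0.0217] [0.5273 0.0227 0.018 ]
380 258 [ 0.5175 -0.1692  0.0158] [ 0.5172 -0.169   0.018 ]
200 291 [ 0.4458  0.1755 -0.001 ] [0.4446 0.1716 0.018 ]
380 298 [ 0.4414 -0.1707  0.0106] [ 0.441  -0.1699  0.018 ]
250 270 [0.4884 0.0797 0.0072] [0.4872 0.0784 0.018 ]
370 275 [ 0.4855 -0.1516  0.004 ] [ 0.4841 -0.1504  0.018 ]
210 [(225, 86), (226, 84), (227, 77), (228, 74), (229, 70), (230, 65), (231, 64), (232, 59), (233, 53), (234, 49), (235, 39), (236, 37), (237, 42), (238, 28), (239, 24), (240, 21), (241, 22), (242, 11), (243, 17), (244, 19), (245, 18), (246, 14), (247, 18), (249, 11), (255, 12), (265, 10), (281, 20), (282, 18), (283, 21), (284, 16), (285, 18)]
240 [
[... 661 characters left out ...]
)]
orange 202 216 218 235 [[0.5519 0.1612 0.0342]
 [0.5512 0.1542 0.0508]
 [0.5524 0.1421 0.0564]
 [0.5548 0.156  0.0624]
 [0.5556 0.1491 0.0695]
 [0.5582 0.1519 0.0753]
 [0.5591 0.1453 0.0813]
 [0.5618 0.1519 0.0857]
 [0.5623 0.1524 0.093 ]
 [0.563  0.155  0.0982]
 [0.5643 0.1471 0.1021]
 [0.5674 0.1559 0.1039]
 [0.5664 0.1493 0.1099]]
o 378 [0.52938437 0.13058788 0.02009628] [0.57189784 0.18395516 0.10987927]
[0.54909987 0.148923   0.03969492] [0.54173462 0.13058788 0.03005178] [0.55774283 0.16982128 0.04797321]
g 367 [0.53073642 0.06885401 0.02006151] [0.57004425 0.11474016 0.10743931]
[0.54650243 0.0875029  0.03995703] [0.53902566 0.06885401 0.03013605] [0.5567297  0.10781511 0.04796212]
```

View pics/topcrop.png

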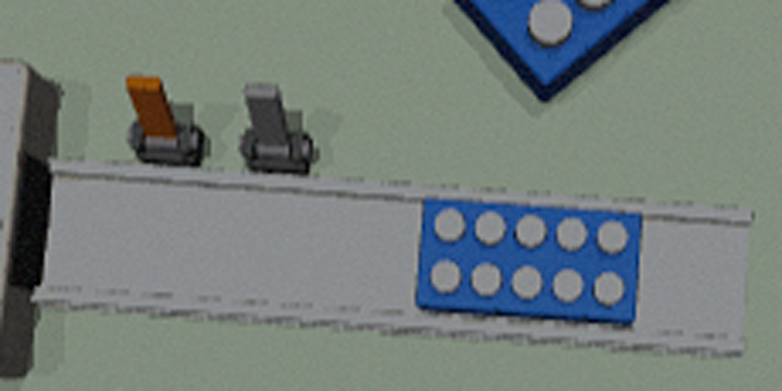

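```bash
cat >> h.py <<'E'
from scipy.spatial.transform import Rotation as Ro
def tool(p):
    m=manip.sense(); R=Ro.from_quat(m["tool_rot"]).as_matrix()
    return (R.T@(np.array(p)-m["tcp_pos"])).round(4)
E
python3 - <<'E'
from h import *
m=manip.sense(); R=Ro.from_quat(m["tool_rot"]).as_matrix(); print(R.round(3))
u=np.array([.0503,.9987,0]); print("feed in tool",(R.T@u).round(4), np.degrees(np.arctan2((R.T@u)[2],(R.T@u)[1])))
for p in [(.61,.152,.231),(.61,.152,.085),(.53,.152,.085)]: print(p,tool(p))
E
```

```text
[[-0.001  0.246  0.969]
 [-0.002  0.969 -0.246]
 [-1.    -0.002 -0.   ]]
feed in tool [-0.0018  0.9803 -0.1972] -11.371687165497168
(0.61, 0.152, 0.231) [-1.000e-04 -3.268e-01  5.539e-01]
(0.61, 0.152, 0.085) [ 0.1459 -0.3266  0.554 ]
(0.53, 0.152, 0.085) [ 0.1459 -0.3462  0.4764]
```

{"fn": "play_rows", "kwargs": {
  "series": [
    [0,-0.01,0.017,0],
    [0,-0.025,0.042,-2],
    [0,-0.045,0.076,-4],
    [0,-0.067,0.114,-6],
    [0,-0.09,0.152,-8],
    [0,-0.112,0.19,-10],
    [0,-0.135,0.228,-11.4],
    [0,-0.157,0.266,-11.4],
    [0,-0.18,0.305,-11.4],
    [0,-0.202,0.342,-11.4],
    [0,-0.225,0.381,-11.4],
    [0,-0.247,0.419,-11.4],
    [0,-0.27,0.457,-11.4],
    [0,-0.29,0.492,-11.4],
    [0,-0.307,0.52,-11.4],
    [0,-0.318,0.54,-11.4],
    [0,-0.324,0.549,-11.4],
    [0,-0.327,0.554,-11.4],
    [0,-0.327,0.554,-11.4],
    [0,-0.327,0.554,-11.4]
  ],
  "claw": 0
}}

```text
t: 2.1
tcp_pos: [0.609, 0.1527, 0.2307]
tool_rot: [0.017, 0.708, -0.018, 0.706]
force: [-0.1, -0.8, 0.1]
finger_gap: -0.002
```

```bash
python3 - <<'E'
from h import *
m=manip.sense(); R=Ro.from_quat(m["tool_rot"]).as_matrix(); print(R.round(3),m["t"],m["tcp_pos"],m["finger_gap"],m["force"])
for p in [(.61,.152,.085),(.53,.152,.085)]: print(p,tool(p))
s=snapshot("top"); cv2.imwrite("pics/top1.png",s["image"])
s=snapshot("scene"); cv2.imwrite("pics/scene1.png",s["image"])
E
```

```text
[[-0.002  0.049  0.999]
 [-0.001  0.999 -0.049]
 [-1.    -0.002 -0.002]] 2.1 [0.60895368 0.15274591 0.2307329 ] -0.0015872465244315512 [-0.11758365 -0.78783741  0.11205875]
(0.61, 0.152, 0.085) [ 0.1457 -0.0005  0.0014]
(0.53, 0.152, 0.085) [ 0.1459 -0.0044 -0.0785]
```

View pics/scene1.png

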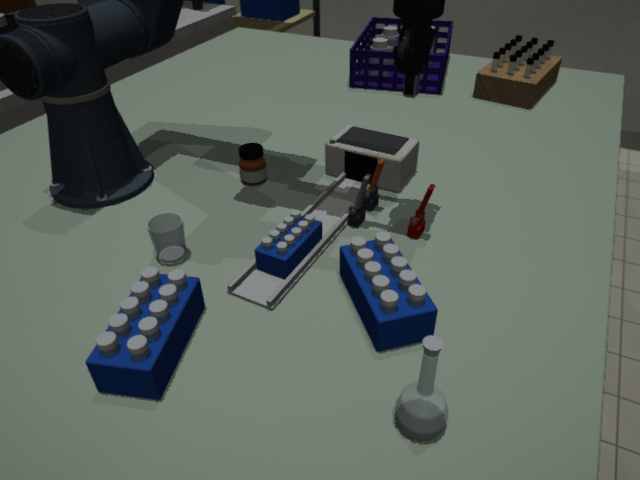

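The gripper is shut and above the far side of the flag. The scene view shows both flags up (orange tip at about (378,165)).

{"fn": "play_rows", "kwargs": {
  "series": [
    [0.03,0,0.002,0],
    [0.07,0,0.002,0],
    [0.11,0,0.002,0],
    [0.135,0,0.002,0],
    [0.146,0,0.002,0],
    [0.146,0,0.0,0],
    [0.146,0,-0.01,0],
    [0.146,0,-0.02,0],
    [0.146,0,-0.028,0],
    [0.146,0,-0.036,0],
    [0.146,0,-0.044,0],
    [0.146,0,-0.052,0],
    [0.146,0,-0.06,0],
    [0.146,0,-0.068,0],
    [0.146,-0.002,-0.074,0],
    [0.146,-0.002,-0.078,0],
    [0.146,-0.002,-0.078,0]
  ]
}}

```text
t: 3.9
tcp_pos: [0.5302, 0.1544, 0.085]
tool_rot: [0.017, 0.708, -0.018, 0.706]
force: [0.0, -0.7, 0.1]
finger_gap: 0.003
```

```bash
python3 - <<'E'
from h import *
m=manip.sense(); print(m["t"],m["tcp_pos"],m["force"])
s=snapshot("scene"); cv2.imwrite("pics/scene2.png",cv2.resize(s["image"][100:320,200:480],None,fx=2.7,fy=2.7))
E
```

```text
3.9 [0.53015532 0.15438259 0.08496739] [ 0.0392493  -0.72323448  0.1462885 ]
```

View pics/scene2.png

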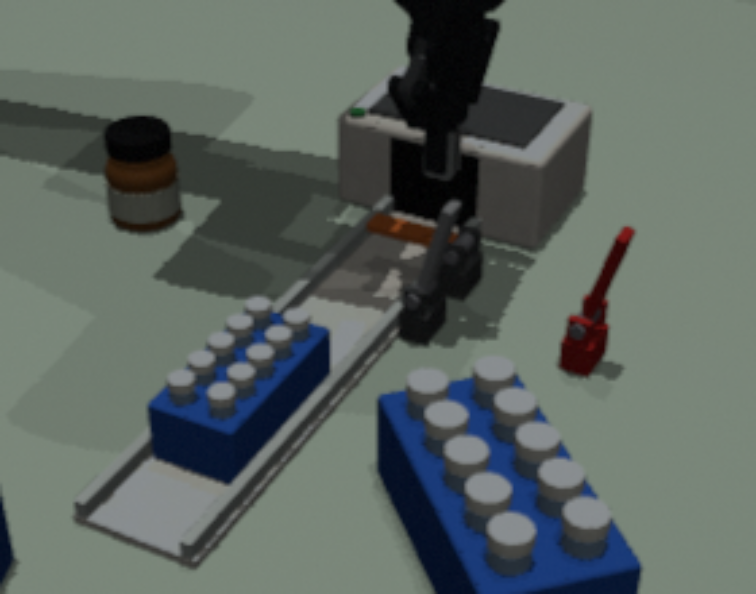

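The orange flag lies level across the lane (crop (410,230)), and grey still stands. Next I'll lift and move to behind the rack.

```bash
python3 - <<'E'
from h import *
for p in [(.4795,-.165,.2),(.4795,-.165,.030),(.489,.02,.03)]: print(p,tool(p))
E
```

```text
(0.4795, -0.165, 0.2) [-0.1144 -0.3217 -0.0359]
(0.4795, -0.165, 0.03) [ 0.0556 -0.3214 -0.0357]
(0.489, 0.02, 0.03) [ 0.0553 -0.1362 -0.0352]
```

{"fn": "play_rows", "kwargs": {
  "series": [
    [-0.02,0,0,0],
    [-0.06,0,0,0],
    [-0.1,0,0,0],
    [-0.114,-0.01,-0.004,0],
    [-0.114,-0.04,-0.01,0],
    [-0.114,-0.08,-0.015,0],
    [-0.114,-0.12,-0.02,0],
    [-0.114,-0.16,-0.025,0],
    [-0.114,-0.2,-0.03,0],
    [-0.114,-0.24,-0.033,0],
    [-0.114,-0.28,-0.036,0],
    [-0.114,-0.31,-0.036,0],
    [-0.114,-0.322,-0.036,0],
    [-0.114,-0.322,-0.036,0],
    [-0.08,-0.322,-0.036,0],
    [-0.04,-0.322,-0.036,0],
    [0.0,-0.322,-0.036,0],
    [0.035,-0.322,-0.036,0],
    [0.055,-0.322,-0.036,0],
    [0.055,-0.322,-0.036,0]
  ]
}}

```text
t: 5.95
tcp_pos: [0.4772, -0.1627, 0.028]
tool_rot: [0.017, 0.71, -0.016, 0.704]
force: [0.2, 0.3, -0.8]
finger_gap: -0.001
```

```bash
python3 - <<'E'
from h import *
m=manip.sense(); print(m["t"],m["tcp_pos"],m["force"])
for p in [(.4795,-.165,.03),(.482,-.115,.03),(.489,.02,.03)]: print(p,tool(p))
s=snapshot("scene"); cv2.imwrite("pics/scene3.png",cv2.resize(s["image"][100:320,200:480],None,fx=2.7,fy=2.7))
E
```

```text
5.95 [ 0.4771583  -0.16265752  0.0280206 ] [ 0.22332725  0.26393414 -0.75916906]
(0.4795, -0.165, 0.03) [-0.002  -0.0022  0.0024]
(0.482, -0.115, 0.03) [-0.0019  0.0478  0.0026]
(0.489, 0.02, 0.03) [-0.0016  0.183   0.0033]
```

View pics/scene3.png

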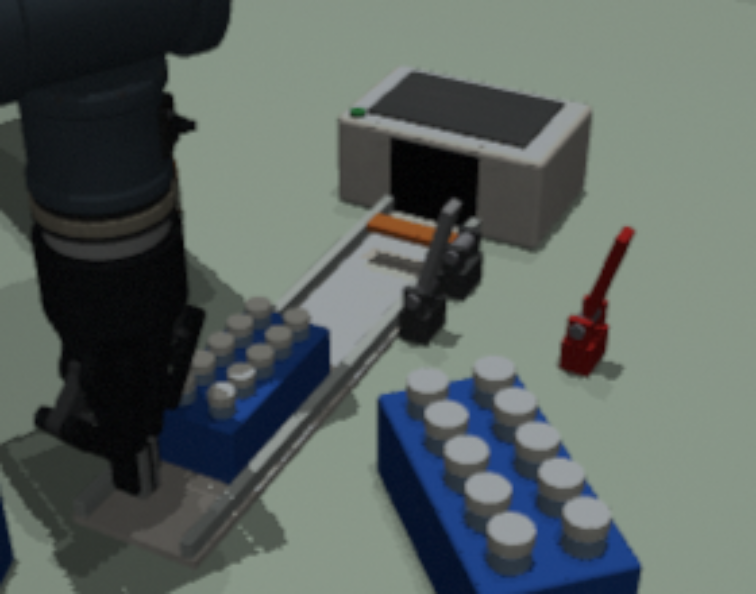

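{"fn": "play_rows", "kwargs": {
  "series": [
    [-0.006,0.005,0.002,0],
    [-0.006,0.012,0.002,0],
    [-0.006,0.018,0.002,0],
    [-0.006,0.024,0.002,0],
    [-0.006,0.029,0.002,0],
    [-0.006,0.033,0.002,0],
    [-0.006,0.037,0.002,0],
    [-0.006,0.041,0.002,0],
    [-0.006,0.045,0.002,0],
    [-0.006,0.05,0.002,0],
    [-0.006,0.055,0.002,0],
    [-0.006,0.06,0.002,0],
    [-0.006,0.06,0.002,0]
  ]
}}

```text
t: 7.3
tcp_pos: [0.4831, -0.1028, 0.0356]
tool_rot: [0.017, 0.709, -0.016, 0.705]
force: [0.3, -1.7, 0.6]
finger_gap: 0.001
```

```bash
python3 - <<'E'
from h import *
m=manip.sense(); print(m["t"],m["tcp_pos"],m["force"],m["finger_gap"])
s=snapshot("scene"); cv2.imwrite("pics/scene4.png",cv2.resize(s["image"][100:320,200:480],None,fx=2.7,fy=2.7))
s=snapshot("top"); cv2.imwrite("pics/top4.png",cv2.resize(s["image"][195:310,165:395],None,fx=3.4,fy=3.4))
u=[.0503,.9987,0]
print(tool(m["tcp_pos"]+np.array(u)*.1))
E
```

```text
7.3 [ 0.4830818  -0.10277354  0.03559228] [ 0.26968208 -1.70133935  0.59922589] 0.0006716551962022826
[-0.      0.1     0.0007]
```

View pics/scene4.png

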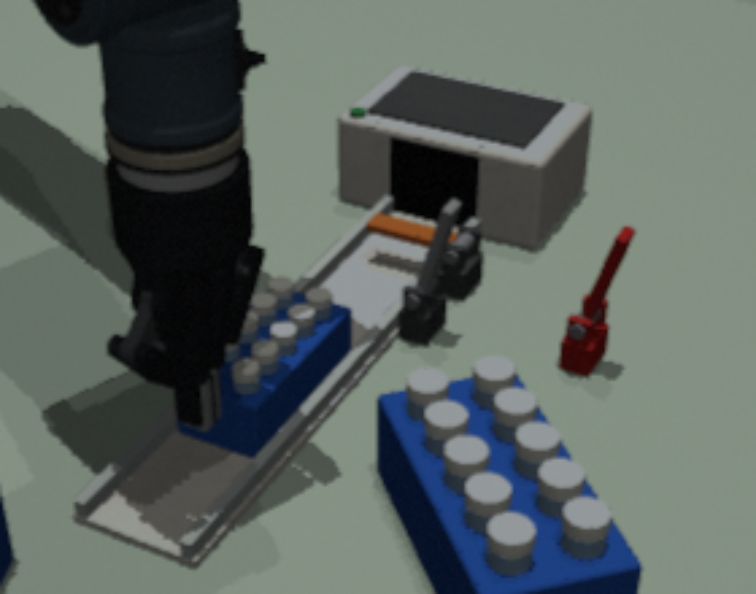

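View pics/top4.png

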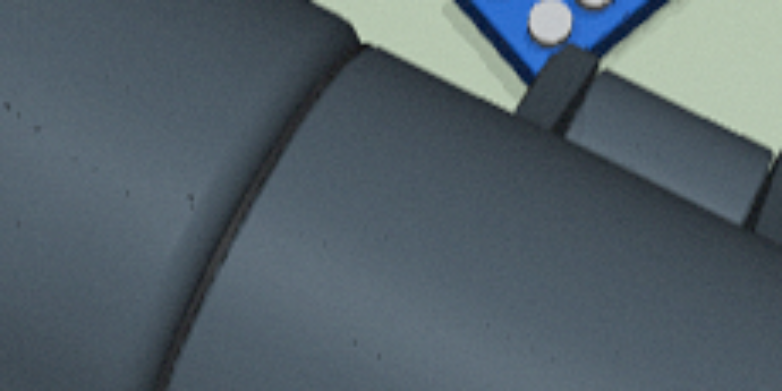

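The rack is moving ahead of the fingers at about 1.7 N (crop (190,420)). I expect about 110 mm to go, so I'll push 90 mm first and then creep.

{"fn": "play_rows", "kwargs": {
  "series": [
    [0,0.003,0,0],
    [0,0.008,0,0],
    [0,0.013,0,0],
    [0,0.018,0,0],
    [0,0.023,0,0],
    [0,0.028,0,0],
    [0,0.033,0,0],
    [0,0.038,0,0],
    [0,0.043,0,0],
    [0,0.048,0,0],
    [0,0.053,0,0],
    [0,0.058,0,0],
    [0,0.063,0,0],
    [0,0.068,0,0],
    [0,0.073,0,0],
    [0,0.078,0,0],
    [0,0.083,0,0],
    [0,0.087,0,0],
    [0,0.09,0,0],
    [0,0.09,0,0]
  ]
}}

```text
t: 9.4
tcp_pos: [0.4867, -0.0122, 0.0356]
tool_rot: [0.017, 0.709, -0.016, 0.705]
force: [0.1, 0.4, -0.5]
finger_gap: -0.0
```

```bash
python3 - <<'E'
from h import *
m=manip.sense(); print(m["t"],m["tcp_pos"],m["force"])
s=snapshot("scene"); cv2.imwrite("pics/scene5.png",cv2.resize(s["image"][140:260,260:420],None,fx=4.8,fy=4.8))
s=snapshot("top"); cv2.imwrite("pics/top5.png",cv2.resize(s["image"][195:310,165:395],None,fx=3.4,fy=3.4))
E
```

```text
9.4 [ 0.48674508 -0.01221773  0.03557231] [ 0.09829718  0.36984257 -0.47909815]
```

View pics/scene5.png

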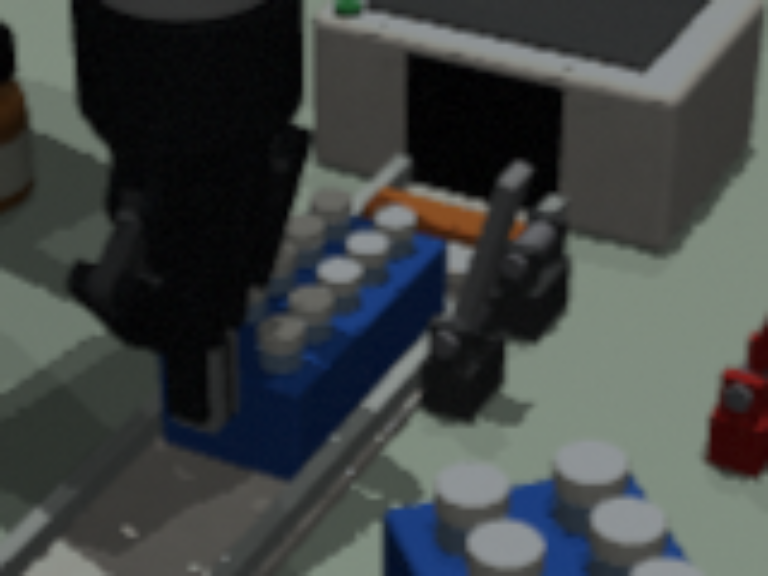

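View pics/top5.png

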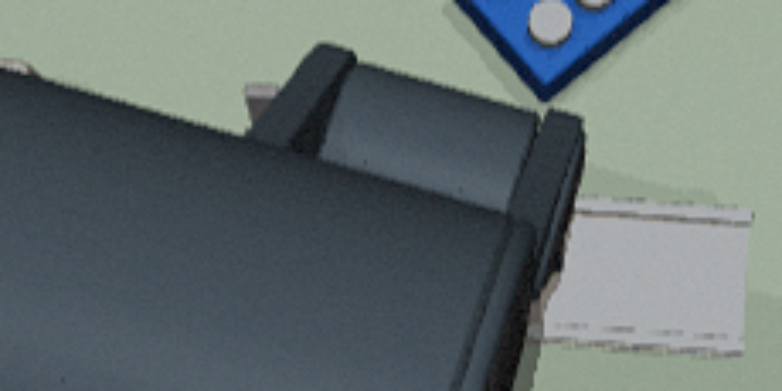

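The front is about 15–20 mm short of the orange flag (crop (440,240) against the flag at (450,215)), and grey is up. Creeping in now.

{"fn": "play_rows", "kwargs": {
  "series": [
    [0,0.002,0,0],
    [0,0.004,0,0],
    [0,0.006,0,0],
    [0,0.008,0,0],
    [0,0.01,0,0],
    [0,0.012,0,0],
    [0,0.014,0,0],
    [0,0.015,0,0],
    [0,0.016,0,0],
    [0,0.017,0,0]
  ]
}}

```text
t: 10.5
tcp_pos: [0.4876, 0.0045, 0.0356]
tool_rot: [0.017, 0.709, -0.016, 0.705]
force: [-0.8, -1.8, -0.1]
finger_gap: -0.003
```

```bash
cat > look.py <<'E'
from h import *
n=sys.argv[1]
m=manip.sense(); print(m["t"],m["tcp_pos"],m["force"])
s=snapshot("scene"); cv2.imwrite(f"pics/scene{n}.png",cv2.resize(s["image"][140:260,260:420],None,fx=4.8,fy=4.8,interpolation=2))
E
python3 look.py 6
```

```text
10.5 [0.48756926 0.00454406 0.03564233] [-0.76340043 -1.81276144 -0.10019098]
```

View pics/scene6.png

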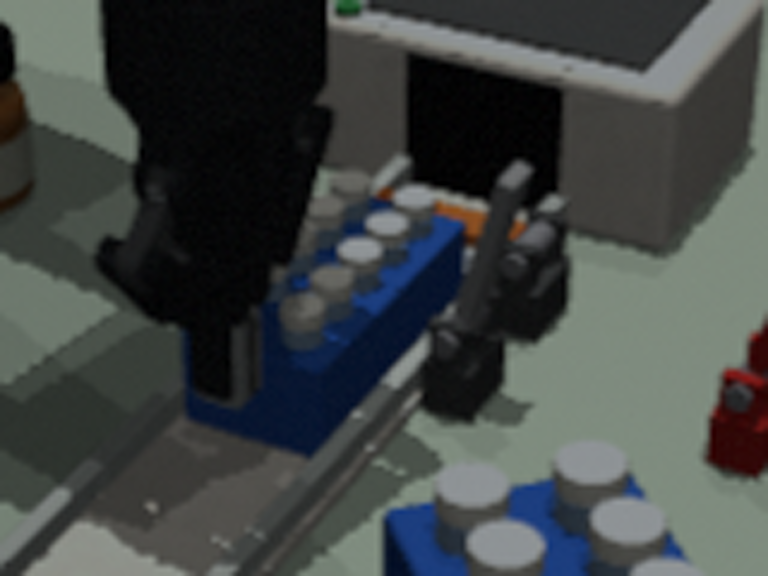

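Still pushing freely at about 2 N; continue in 1 mm steps.

{"fn": "play_rows", "kwargs": {
  "series": [
    [0,0.001,0,0],
    [0,0.002,0,0],
    [0,0.003,0,0],
    [0,0.003,0,0]
  ]
}}

```text
t: 10.95
tcp_pos: [0.4877, 0.0079, 0.0356]
tool_rot: [0.017, 0.709, -0.016, 0.705]
force: [1.0, -2.2, -1.2]
finger_gap: -0.004
```

{"fn": "play_rows", "kwargs": {
  "series": [
    [0,0.001,0,0],
    [0,0.002,0,0],
    [0,0.002,0,0]
  ]
}}

```text
t: 11.25
tcp_pos: [0.4881, 0.0097, 0.0357]
tool_rot: [0.017, 0.709, -0.016, 0.705]
force: [-0.3, -4.7, -1.2]
finger_gap: -0.004
```

```bash
python3 look.py 7
```

```text
11.25 [0.48805187 0.00965621 0.03565416] [-0.29346717 -4.71229915 -1.24672132]
```

View pics/scene7.png

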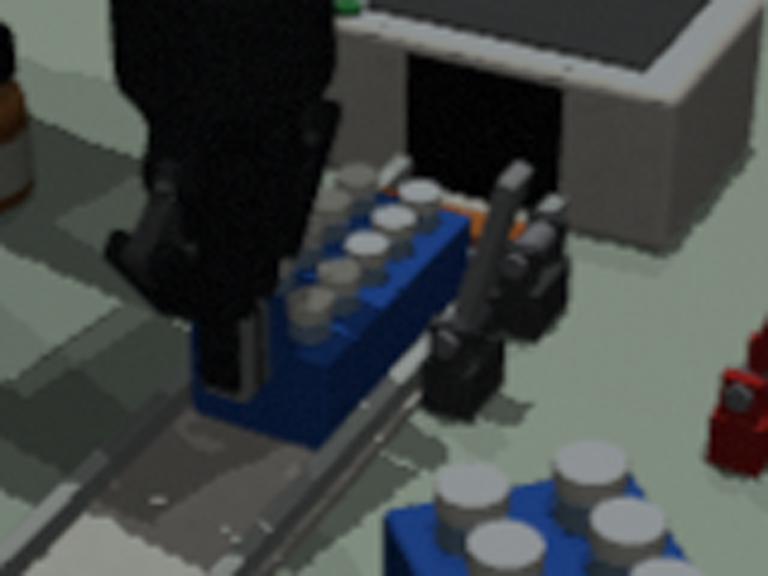

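{"fn": "play_rows", "kwargs": {
  "series": [
    [0,0.0005,0,0],
    [0,0.001,0,0],
    [0,0.001,0,0]
  ]
}}

```text
t: 11.6
tcp_pos: [0.4887, 0.0099, 0.0357]
tool_rot: [0.017, 0.708, -0.016, 0.705]
force: [-0.4, -7.1, -0.8]
finger_gap: -0.0
```

{"fn": "play_rows", "kwargs": {
  "series": [
    [0,0.001,0,0],
    [0,0.002,0,0],
    [0,0.002,0,0]
  ]
}}

```text
t: 11.9
tcp_pos: [0.4895, 0.0102, 0.0359]
tool_rot: [0.015, 0.708, -0.016, 0.706]
force: [-0.9, -12.6, -1.4]
finger_gap: 0.004
```

The force rises to 12.6 N while the TCP barely moves, so the rack is against a stop. I'll back off straight and clear the view.

{"fn": "play_rows", "kwargs": {
  "series": [
    [0,-0.001,0,0],
    [0,-0.004,0,0],
    [0,-0.012,0,0],
    [0,-0.03,0,0],
    [0,-0.05,0,0],
    [0,-0.05,0,0],
    [-0.03,-0.05,0,0],
    [-0.07,-0.06,0,0],
    [-0.11,-0.1,0,0],
    [-0.15,-0.14,0,0],
    [-0.17,-0.18,0,0],
    [-0.18,-0.22,0,0],
    [-0.18,-0.26,0,0],
    [-0.18,-0.3,0,0],
    [-0.18,-0.33,0,0],
    [-0.18,-0.35,0,0],
    [-0.18,-0.35,0,0]
  ]
}}

```text
t: 13.6
tcp_pos: [0.4744, -0.3411, 0.2161]
tool_rot: [0.016, 0.708, -0.017, 0.706]
force: [-0.2, 0.0, 0.2]
finger_gap: -0.004
```

```bash
python3 look.py 8; python3 - <<'E'
from h import *
s=snapshot("top"); im=s["image"]; cv2.imwrite("pics/top8.png",cv2.resize(im[195:310,165:395],None,fx=3.4,fy=3.4,interpolation=2))
hsv=cv2.cvtColor(im,cv2.COLOR_BGR2HSV); W=cloud(s)
m=((hsv[...,0]>100)&(hsv[...,0]<125)&(hsv[...,1]>120)).astype(np.uint8); m[:, :180]=0;m[:,320:]=0;m[:238]=0;m[295:]=0
m=cv2.morphologyEx(m,cv2.MORPH_CLOSE,np.ones((9,9)))
c=max(cv2.findContours(m,0,2)[0],key=cv2.contourArea); b=cv2.boxPoints(cv2.minAreaRect(c))
B=np.array([onz(s,*p,0.048) for p in b]); print(B.round(4),B.mean(0))
o=(hsv[...,0]>5)&(hsv[...,0]<22)&(hsv[...,1]>150); o[:200]=0;o[300:]=0;o[:,:180]=0;o[:,235:]=0
b=cv2.boxPoints(cv2.minAreaRect(cv2.findNonZero(o.astype(np.uint8)))); print("flag",np.array([onz(s,*p,.039) for p in b]).round(4), np.nanpercentile(W[o][:,2],[5,50,95]))
E
```

```text
13.6 [ 0.47440518 -0.34107522  0.21606198] [-0.24113169  0.04908267  0.19321105]
[[0.4661 0.1443 0.048 ]
 [0.5275 0.1424 0.048 ]
 [0.5205 0.0201 0.048 ]
 [0.4592 0.0229 0.048 ]] [0.49331669 0.08243145 0.048     ]
flag [[0.4791 0.1617 0.039 ]
 [0.5431 0.1593 0.039 ]
 [0.5419 0.1416 0.039 ]
 [0.4779 0.1442 0.039 ]] [0.03565148 0.03865131 0.04178097]
```

View pics/top8.png

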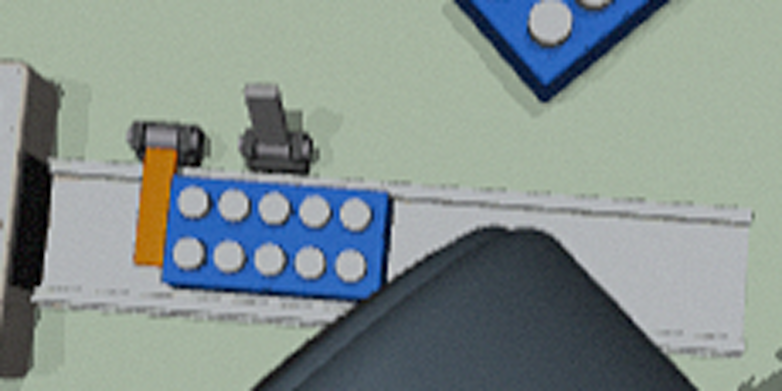

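View pics/scene8.png

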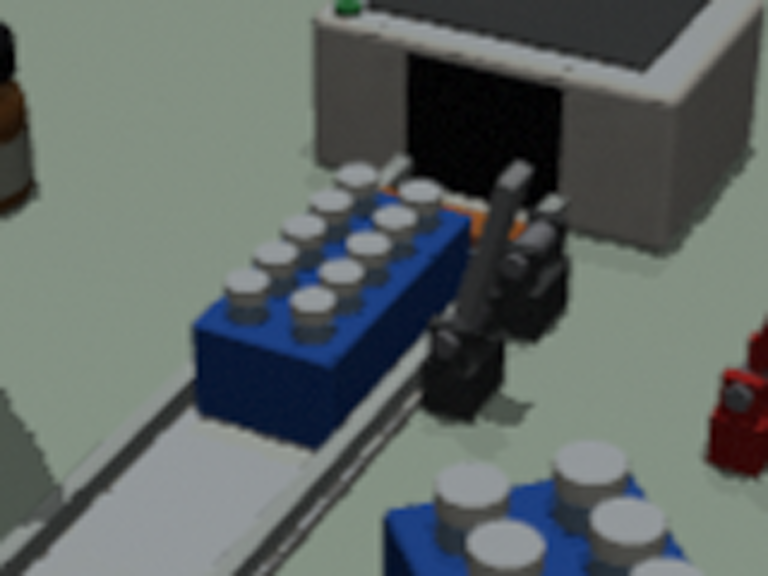

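The rack front (y ≈ 0.143) meets the flag face (y ≈ 0.143) with no visible gap at crop (170,215). The orange flag is level (top z ≈ 0.039), grey is upright, and the arm is clear.

```bash
python3 -c "
from station import manip
print(manip.sign_off())"
```

```text
the job is handed in; nothing more can be done
None
```

The job is done and handed in at about 14 s of the 48 s allowed. I flipped the orange flag down first. Then I pushed the smallest blue rack along the lane with the shut gripper until it stopped against the flag, and withdrew.

- **Rack against the flag:** the push force rose from about 2 N to 12.6 N while the arm all but stopped moving. The top camera then put the rack front and the flag face both at y ≈ 0.143 m, with no gap visible. That camera is good to about 2 mm.
- **Orange flag:** it is level across the lane, with its top about 39 mm above the table, as specified.
- **Grey flag:** it is still standing up.
- **Arm:** it is clear of everything, with the TCP 0.22 m above the table.

No check failed. One small disagreement: before flipping, I estimated the flag face at y ≈ 0.140 m, 3 mm short of where it measured afterwards.

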